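# Re-set a bench air valve two turns open and stay on the handle

## Robot

A 6-joint arm with a two-finger parallel gripper is mounted at the origin on the work surface. World frame = base frame: x ahead of the robot, y to its left, z up, the work surface at z = 0. Lengths are in m, angles in rad, forces in N, time in s.
With the tool pointing down it reaches from about 0.25 to 0.725 m from the base axis. Payload 4 kg.
Tool frame: the origin (TCP) lies at the very end of the fingers, on their centre line; the grasp point (between the pads) lies 19 mm behind it; x points along the fingers, z is the direction in which the jaws open and shut, and the axes are right-handed (so a half turn about x gives the same grasp; the last joint's range is limited). The gripper opens to 85 mm and grips with 20 to 120 N. Pads are 22 mm wide; open, the fingers measure 114 mm over their backs; the gripper's body (76 mm by 85 mm) begins 54 mm behind the grasp point. The pads swing forward as they close: fully open they stand 13 mm farther back than shut.
Start: joints at [-1.201, 0.241, 0.005, 1.335, 0, 1.571], TCP at [0.181, -0.466, 0.231] pointing down, gripper open.
Joint ranges: [-2.72, 2.72], [-1.05, 1.87], [-1.09, 1.28], [-1.99, 2.15], [-1.42, 1.44], [-3.14, 3.14]. Speed limits (rad/s): [2.79, 2.79, 3.14, 3.14, 3.14, 3.14].

## Interface

Orientations are given as a unit quaternion [x, y, z, w].
In Python, from workcell import bot gives the robot as it stands.
- The arm moves only by the tool step_arm, never from a script. Its argument "series" is a list of rows, each an object of numbers: "x", "y", "z": the shift along the world's x, y, z in cm; "twist": the turn about the world's z in degrees; "jaw": the finger opening in cm, from 0 to 8.54. In form: [{"x": .., "y": .., "z": .., "twist": .., "jaw": ..}, ...]. A call has 1 to 10 rows; each row is the pose to reach, as a shift and turn from the pose measured when the call began; what a row does not reach only later rows make up. A row lasts 1/12 s, in which the tool goes at most 41.7 mm and 7.16 degrees, less where a joint would pass 70% of its speed; a pose out of reach is approached as far as the arm can. A call with a gripper value outside its range is refused whole. The fingers move at their own pace and stop on an object; the grip force is fixed at half the most. Time passes only in rows, so rows that repeat a pose let the fingers close. It gives the time, the measured TCP pose, the force and the opening at its end, in the units of the state.
- bot.get_obs(): the state, without advancing time (a new reading comes with each control period).
- bot.camera(name): name is "side" or "top"; returns (picture, depth): 480x640x3 uint8, red, green, blue; 480x640 float32, m along the optical axis (not along the pixel's ray), 0 where there is no reading.
- bot.camera_info(name): a dict with "camera_matrix" (3x3 intrinsics, pixels), "R" (3x3) and "t" (3): a world point X has camera coordinates R X + t. Camera axes: x right, y down, z forward; pixel columns grow to the right and rows downward; lengths in m; the calibration is good to about 2 mm. A picture is of the moment at which its call begins. camera_info takes no time and is no camera call.
- bot.job_done(): hands the job in, once; it reports no verdict.
The state is a dict: "clock": time; "joint_pos": joint angles; "joint_vel": joint speeds; "tau": joint torques, N m; "eef_pos": TCP position; "tool_rot": TCP orientation; "ft_force": force on the tool from outside, world axes, zero at the start; "ft_torque": the same for the moment, N m; "grip_width": finger opening in m.
Only numpy, scipy, OpenCV 4.12 (cv2) and the standard library are available. Lean on these libraries where they do the work, as an engineer would, in place of code of your own. Each camera call takes 0.05 s, during which the arm holds its last target.

## Task

Re-set the air valve on the bench: by the crank handle on its wheel, turn it clockwise (seen from above) until it comes to its stop, then back it off anticlockwise exactly two full turns and finish there, still holding the handle in the gripper. Be gentle: grip the thin handle sleeve lightly and do not lean hard on it at the stop. Leave the loose things around the valve where they are.

Things in the scene. Friction and masses are not known exactly. Their poses are not given: they have to be found in the camera images.
- valve: the fixed bench manifold: dark base plate 110 x 360 x 8 mm, a 27 mm steel pipe 400 mm long along its y axis at 50 mm height, brass globe valve in the middle, round gauge (top about 105 mm high) at y = +100 mm. Origin on the bench under the wheel's axis, z up. Bolted down, elsewhere and turned up to 0.7 rad either way each time
- wheel_axis (a point): centre of the level handwheel on its vertical stem, 124 mm above the bench. Dark steel wheel, rim radius 55 mm to the centre of its 12 mm round rim, rim top 130 mm above the bench, three spokes, hub 28 mm across, hub nut top 140 mm above the bench
- wheel (a joint): valve opening, rad: 0 at the stop (closed), grows anticlockwise from above, 6.283 a turn, max 25.1; starts at 3.2 to 8.8. Stays where left; turns with 2 to 3 N at the handle, evenly until it meets the stop, which is firm and yields less than 0.01 rad. Bearing of the handle about the axis = yaw of valve + this value (at 0 it lies on the valve's +x side)
- handle: crank handle: upright round black plastic sleeve, 22 mm across, 50 mm tall, on the rim 55 mm from the wheel's axis. Revolves freely on its pin, so it can be pinched from above and carried round with the gripper's heading unchanged. Origin: centre of its underside, 133 mm above the bench. Cracks if the fingers press it with over 60 N in all (both fingers, pushing included); a 10 N grip is plenty
- handle_mid (a point): the middle of the handle sleeve, on its axis, 25 mm above its underside, 158 mm above the bench
- spanner: loose steel spanner, 180 mm long, lying on the bench on the robot's side of the manifold; to be left alone
- jar: loose jar, 56 mm across, 75 mm tall, standing beyond the manifold; to be left alone
- tape: loose white roll, 60 mm across, 19 mm high, lying beyond the manifold; to be left alone
- tee: loose brass pipe tee, 70 mm long, 34 mm high, lying on the robot's side of the manifold; to be left alone

How it is judged:
On the way:
1. the valve is closed: the wheel rests at its stop (value of joint wheel below 0.08 rad), for 0.1 s.
At the end, for the whole second after the job is handed in: after having been at its stop, the wheel stands two turns open (12.566 rad, within 0.27 rad = 15 degrees) and still, and the gripper holds the handle sleeve between its fingers (more than 2 N on it) (value of joint wheel between 12.296 and 12.836 rad and velocity of joint wheel between -0.1 and 0.1 rad/s and contact force between the fingers and handle above 2 N and horizontal distance between the grasp point and handle_mid below 0.015 m and distance between the grasp point and handle_mid below 0.035 m); the arm keeps its last pose, push and grip.
It fails at once if the handle sleeve is squeezed or pushed too hard (more than 60 N from the fingers) (contact force between the fingers and handle above 60 N).
It fails at once if a loose thing by the valve is moved more than 30 mm (distance of any of spanner, jar, tape, tee from where it was at the start of the episode above 0.03 m).
It also fails if it takes over 64 s, if anything falls off the work surface, if the arm or the gripper's body presses on something with over 40 N, if the wrist force passes 120 N, or if a joint passes its speed limit or range.

## Working session

There is one attempt and no reset: what is moved stays moved. The work goes in short steps, Python scripts to look and compute and a tool call to move; the robot and the scene stay as the last step left them, time stands still between calls to the robot, and variables do not carry over. Pictures are saved under pics/ and viewed, and the job is handed in when it is done.

Besides the shell and the picture viewer there is one more tool, called after "Call:" as a command line: name --argument value ..., lists and objects as JSON in quotes. step_arm: Moves the arm, as the interface text tells. Its arguments: {"type":"object","properties":{"series":{"type":"array","items":{"type":"object","properties":{"x":{"type":"number"},"y":{"type":"number"},"z":{"type":"number"},"twist":{"type":"number"},"jaw":{"type":"number"}}}}},"required":["series"]}

```bash
mkdir -p pics
python3 - <<'E'
from workcell import bot
import cv2,numpy as np
o=bot.get_obs()
for k in o: print(k,np.round(o[k],3))
for n in("top","side"):
    p,d=bot.camera(n); cv2.imwrite(f"pics/{n}0.png",p[:,:,::-1]); np.savez(f"{n}0.npz",p=p,d=d)
    i=bot.camera_info(n); print(n,i["camera_matrix"],-np.array(i["R"]).T@i["t"],i["R"])
E
```

```text
clock 0.0
joint_pos [-1.201  0.241  0.004  1.335  0.     1.571]
joint_vel [ 0.002 -0.001 -0.001  0.001 -0.001 -0.   ]
tau [-0.0000e+00 -3.7231e+01  2.5241e+01  1.7000e-02  0.0000e+00 -0.0000e+00]
eef_pos [ 0.18  -0.466  0.23 ]
tool_rot [ 0.4    0.584 -0.399  0.583]
ft_force [ 0.429 -0.013 -0.046]
ft_torque [ 0.021 -0.007 -0.003]
grip_width 0.085
top [[453.75065902   0.         321.79568268]
 [  0.         453.75065902 238.43165016]
 [  0.           0.           1.        ]] [0.49740893 0.01886432 0.79165561] [[ 0.02024428 -0.99977369 -0.00653737]
 [-0.9958632  -0.01958491 -0.08872944]
 [ 0.08858133  0.00830659 -0.99603431]]
side [[613.52072723   0.         312.52947455]
 [  0.         613.52072723 242.19855218]
 [  0.           0.           1.        ]] [ 0.5366642  -0.82347723  0.6180079 ] [[ 0.99968118 -0.02113581  0.01381368]
 [ 0.0013782  -0.50059474 -0.86568066]
 [ 0.02521192  0.8654237  -0.50040601]]
```

View pics/top0.png

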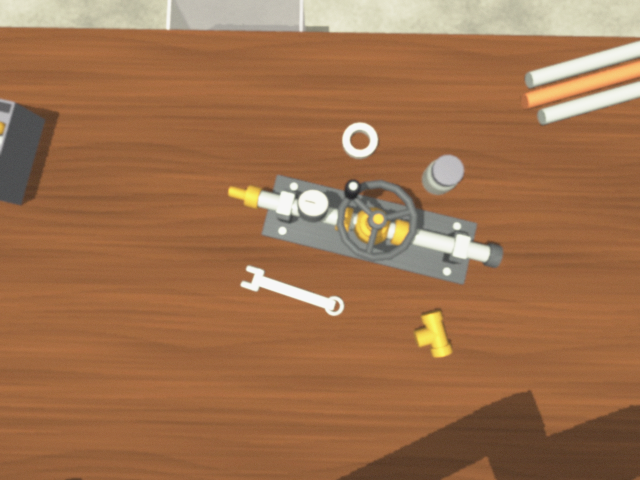

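View pics/side0.png

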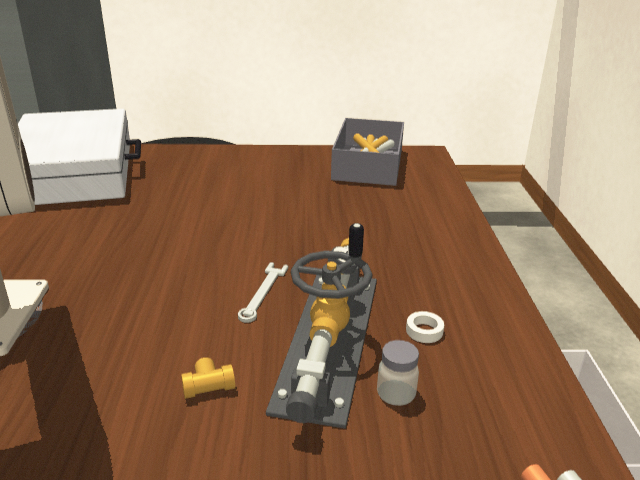

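The top view shows the hub nut at about (377,219), the black handle's top at (353,187), the gauge at (313,204), the jar at (443,170), the tape at (360,140), the spanner at (295,290) and the tee at (433,335). In the side view the handle stands at (356,240) and the hub is at about (331,268).

```bash
cat > h.py <<'E'
from workcell import bot
import cv2,numpy as np
def ray(n,u,v,z):
    i=bot.camera_info(n);K=np.array(i["camera_matrix"]);R=np.array(i["R"]);t=np.array(i["t"])
    c=-R.T@t; d=R.T@np.linalg.inv(K)@np.array([u,v,1.]); return c+d*(z-c[2])/d[2]
def cloud(n,d):
    i=bot.camera_info(n);K=np.array(i["camera_matrix"]);R=np.array(i["R"]);t=np.array(i["t"])
    v,u=np.mgrid[:480,:640]; P=np.stack([(u-K[0,2])/K[0,0]*d,(v-K[1,2])/K[1,1]*d,d],-1)
    return (P-t)@R
def circ(p):
    A=np.c_[2*p,np.ones(len(p))]; s=np.linalg.lstsq(A,(p**2).sum(1),rcond=None)[0]; return s[:2],np.sqrt(s[2]+s[:2]@s[:2])
E
python3 - <<'E'
from h import *
for n in("top","side"):
    f=np.load(n+"0.npz");p,d=f["p"].astype(int),f["d"];W=cloud(n,d);ok=d>0
    if n=="top":
        print("hub ray",ray(n,377,219,.14),"handle ray",ray(n,353,187,.183),"gauge",ray(n,313,203,.105),"jar",ray(n,447,167,.075),"tape",ray(n,360,140,.019))
        print("pipe ends", ray(n,258,199,.063),ray(n,492,254,.063), "plate corners",[ray(n,*q,.008)[:2].round(3) for q in((278,176),(476,222),(465,283),(263,234))])
    else: print("handle top ray",ray(n,356,227,.183))
    m=ok&(W[...,2]>.145)&(W[...,2]<.195)&(np.hypot(W[...,0]-.6,W[...,1]+.05)<.15)
    q=W[m]; print(n,"handle",m.sum(),q.min(0),q.max(0),q.mean(0))
    t=q[q[:,2]>.178]; print(" top pts",len(t),t.mean(0) if len(t) else 0, (t.min(0)+t.max(0))/2 if len(t) else 0)
    m=ok&(W[...,2]>.121)&(W[...,2]<.134)&(p.max(-1)<110)&(np.hypot(W[...,0]-.53,W[...,1]+.09)<.1)
    q=W[m][:,:2]
    c,r=circ(q)
    for _ in range(8):
        e=abs(np.hypot(*(q-c).T)-.055); c,r=circ(q[e<.010])
    print(" rim",len(q),c,r)
E
```

```text
hub ray [ 0.58514135 -0.05495455  0.14      ] handle ray [ 0.62257514 -0.01706396  0.183     ] gauge [0.61263069 0.03914914 0.105     ] jar [ 0.68019559 -0.17378403  0.075     ] tape [ 0.73957504 -0.0377585   0.019     ]
pipe ends [0.62454094 0.12997979 0.063     ] [ 0.54252136 -0.24842428  0.063     ] plate corners [array([0.676, 0.105]), array([ 0.601, -0.242]), array([ 0.495, -0.222]), array([0.573, 0.128])]
top handle 255 [ 0.61312848 -0.02684039  0.14618406] [ 0.63473611 -0.00559464  0.18639068] [ 0.62144841 -0.01547111  0.17747505]
 top pts 188 [ 0.62328449 -0.01590362  0.18273626] [ 0.62393364 -0.01581806  0.18219836]
 rim 95 [ 0.5913646  -0.05988547] 0.053156616264955825
handle top ray [ 0.62404164 -0.02593833  0.183     ]
side handle 358 [ 0.61451978 -0.03372597  0.1450758 ] [ 0.63596088 -0.01154707  0.18313072] [ 0.62444634 -0.02586448  0.16645031]
 top pts 83 [ 0.62479859 -0.022099    0.18065237] [ 0.62524921 -0.02191672  0.18057516]
 rim 1274 [ 0.58613546 -0.06322808] 0.05383170578365056
```

Run:
```python
from workcell import bot
from scipy.spatial.transform import Rotation as R
import numpy as np
o=bot.get_obs(); M=R.from_quat(o["tool_rot"]).as_matrix(); print(M.round(3), o["eef_pos"], np.degrees(np.arctan2(M[1,2],M[0,2])))
```

```text
[[-0.001  0.932  0.361]
 [ 0.002  0.361 -0.932]
 [-1.    -0.    -0.002]] [ 0.18049924 -0.46566954  0.230481  ] -68.81332990692995
```

Call:
step_arm --series '[{"x": 0,"y": 0,"z": 1,"twist": 7},{"x": 0,"y": 0,"z": 2,"twist": 14,"jaw": 5}]'

```text
$.series[0]: bad value
```

Run:
```python
from workcell import bot
from scipy.spatial.transform import Rotation as R
import numpy as np
o=bot.get_obs(); M=R.from_quat(o["tool_rot"]).as_matrix(); print(o["eef_pos"], np.degrees(np.arctan2(M[1,2],M[0,2])),o["joint_pos"],o["grip_width"])
```

```text
[ 0.18049924 -0.46566954  0.230481  ] -68.81332990692995 [-1.20100741e+00  2.41378724e-01  3.85772943e-03  1.33521351e+00
 -1.14977342e-05  1.57080809e+00] 0.08521373850287511
```

Call:
step_arm --series '[{"x": 2,"y": 2,"z": 0,"twist": 7,"jaw": 8},{"x": 4,"y": 4,"z": 0,"twist": 14,"jaw": 7},{"x": 6,"y": 6,"z": 0,"twist": 21,"jaw": 6},{"x": 8,"y": 8,"z": 0,"twist": 28,"jaw": 5},{"x": 10,"y": 10,"z": 0,"twist": 35,"jaw": 4.5},{"x": 12,"y": 12,"z": 0,"twist": 42,"jaw": 4.5},{"x": 14,"y": 14,"z": 0,"twist": 49,"jaw": 4.5},{"x": 16,"y": 16,"z": 0,"twist": 56,"jaw": 4.5},{"x": 18,"y": 18,"z": 0,"twist": 63,"jaw": 4.5},{"x": 20,"y": 20,"z": 0,"twist": 70,"jaw": 4.5}]'

```text
clock: 0.93
eef_pos: [0.381, -0.2644, 0.2301]
tool_rot: [-0.009, 0.708, 0.01, 0.706]
ft_force: [0.3, -0.0, 1.5]
grip_width: 0.045
```

```bash
cat > st.py <<'E'
from workcell import bot
from scipy.spatial.transform import Rotation as R
import numpy as np
o=bot.get_obs(); M=R.from_quat(o["tool_rot"]).as_matrix(); print(o["clock"],o["eef_pos"].round(4) if hasattr(o["eef_pos"],'round') else o["eef_pos"], np.degrees(np.arctan2(M[1,2],M[0,2])).round(1),M[:,0].round(3),np.round(o["joint_pos"],2),o["grip_width"],np.round(o["ft_force"],2),np.round(o["ft_torque"],2))
E
python3 st.py
```

```text
0.9333 [ 0.381  -0.2644  0.2301] 1.5 [-0.003  0.    -1.   ] [-0.61  0.17 -0.09  1.32 -0.    0.94] 0.0450009669980626 [ 0.34 -0.05  1.47] [-0.02  0.02  0.01]
```

Call:
step_arm --series '[{"x": 2.4,"y": 2.45,"z": 0,"twist": 7,"jaw": 4.5},{"x": 4.8,"y": 4.9,"z": 0,"twist": 14,"jaw": 4.5},{"x": 7.2,"y": 7.35,"z": 0,"twist": 21,"jaw": 4.5},{"x": 9.6,"y": 9.8,"z": 0,"twist": 28,"jaw": 4.5},{"x": 12,"y": 12.25,"z": 0,"twist": 35,"jaw": 4.5},{"x": 14.4,"y": 14.7,"z": 0,"twist": 42,"jaw": 4.5},{"x": 16.8,"y": 17.15,"z": 0,"twist": 49,"jaw": 4.5},{"x": 19.2,"y": 19.6,"z": 0,"twist": 56,"jaw": 4.5},{"x": 21.6,"y": 22,"z": 0,"twist": 63,"jaw": 4.5},{"x": 24.3,"y": 24.5,"z": 0,"twist": 70,"jaw": 4.5}]'

```text
clock: 1.77
eef_pos: [0.6244, -0.0181, 0.2296]
tool_rot: [-0.415, 0.574, 0.415, 0.571]
ft_force: [0.4, -0.4, 0.9]
grip_width: 0.0451
```

```bash
python3 st.py
python3 - <<'E'
from h import *
for n in("top","side"):
    p,d=bot.camera(n); cv2.imwrite(f"pics/{n}1.png",p[:,:,::-1])
E
```

```text
1.7667 [ 0.6244 -0.0181  0.2296] 71.9 [-0.003 -0.002 -1.   ] [-0.03  0.5   0.38  1.45 -0.    0.29] 0.04505232848456729 [ 0.41 -0.4   0.9 ] [-0.05 -0.08  0.02]
```

View pics/side1.png

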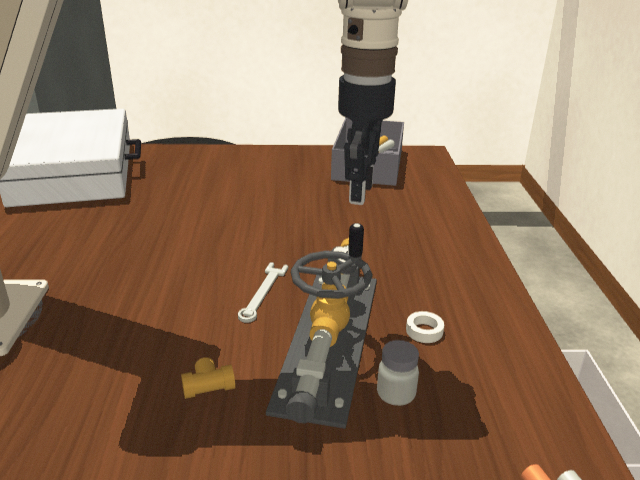

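The fingertips at about (357,202) hang in line above the handle's top at (356,226). I'll descend around it.

Call:
step_arm --series '[{"x": 0,"y": -0.1,"z": -1.5,"twist": 5,"jaw": 4.5},{"x": 0,"y": -0.1,"z": -3,"twist": 6,"jaw": 4.5},{"x": 0,"y": -0.1,"z": -4,"twist": 6,"jaw": 4.5},{"x": 0,"y": -0.1,"z": -5,"twist": 6,"jaw": 4.5},{"x": 0,"y": -0.1,"z": -6,"twist": 6,"jaw": 4.5},{"x": 0,"y": -0.1,"z": -7,"twist": 6,"jaw": 4.2},{"x": 0,"y": -0.1,"z": -8,"twist": 6,"jaw": 4},{"x": 0,"y": -0.1,"z": -8.8,"twist": 6,"jaw": 3.6},{"x": 0,"y": -0.1,"z": -8.8,"twist": 6,"jaw": 3.2},{"x": 0,"y": -0.1,"z": -8.8,"twist": 6,"jaw": 3.2}]'

```text
clock: 2.7
eef_pos: [0.6262, -0.0163, 0.139]
tool_rot: [-0.444, 0.551, 0.445, 0.549]
ft_force: [-0.2, -0.0, 0.1]
grip_width: 0.0321
```

```bash
python3 st.py
python3 - <<'E'
from h import *
for n in("top","side"):
    p,d=bot.camera(n); np.savez(n+"2.npz",p=p,d=d)
    u,v=(356,230) if n=="side" else (353,187)
    c=p[v-60:v+60,u-80:u+80,::-1]; cv2.imwrite(f"pics/{n}2.png",cv2.resize(c,None,fx=5,fy=5))
E
```

```text
2.7 [ 0.6262 -0.0163  0.139 ] 77.9 [-0.004 -0.001 -1.   ] [-0.03  0.54  0.21  1.24 -0.    0.19] 0.0320532886953806 [-0.16 -0.04  0.09] [-0.03  0.03 -0.02]
```

View pics/side2.png

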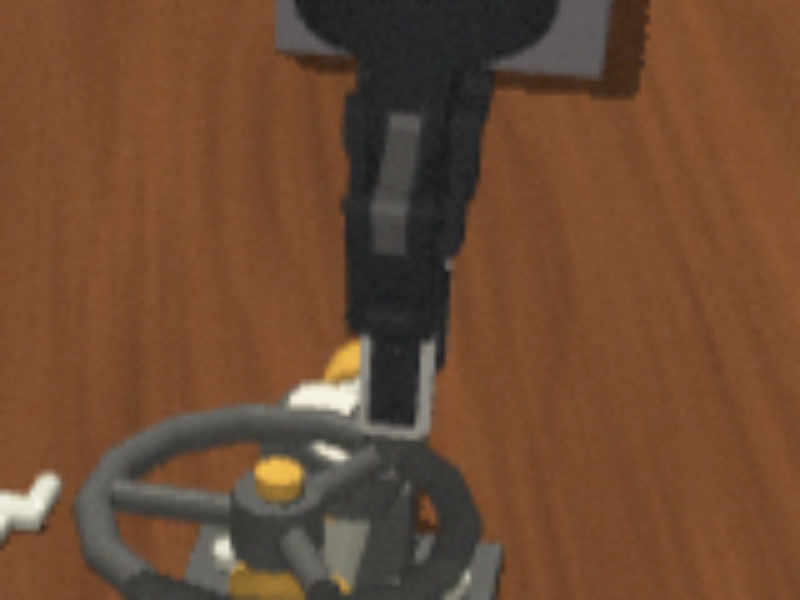

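The crop shows the near finger at (395,390) hiding the handle, so the handle is between the fingers and clear of the rim. I'll recentre by 2–3 mm and close gradually.

Call:
step_arm --series '[{"x": -0.2,"y": -0.3,"z": 0,"twist": 0,"jaw": 2.9},{"x": -0.2,"y": -0.3,"z": 0,"twist": 0,"jaw": 2.7},{"x": -0.2,"y": -0.3,"z": 0,"twist": 0,"jaw": 2.5},{"x": -0.2,"y": -0.3,"z": 0,"twist": 0,"jaw": 2.4},{"x": -0.2,"y": -0.3,"z": 0,"twist": 0,"jaw": 2.4}]'

```text
clock: 3.22
eef_pos: [0.6252, -0.0191, 0.1405]
tool_rot: [-0.445, 0.55, 0.445, 0.549]
ft_force: [-0.4, 0.2, -0.5]
grip_width: 0.024
```

```bash
python3 st.py
```

```text
3.2167 [ 0.6252 -0.0191  0.1405] 77.9 [-0.001 -0.001 -1.   ] [-0.03  0.54  0.21  1.24 -0.    0.18] 0.02395441165896673 [-0.42  0.16 -0.49] [ 0.1  -0.06 -0.01]
```

Call:
step_arm --series '[{"x": 0,"y": 0,"z": 0,"twist": 0,"jaw": 2.25},{"x": 0,"y": 0,"z": 0,"twist": 0,"jaw": 2.2},{"x": 0,"y": 0,"z": 0,"twist": 0,"jaw": 2.15},{"x": 0,"y": 0,"z": 0,"twist": 0,"jaw": 2.15}]'

```text
clock: 3.55
eef_pos: [0.6257, -0.0182, 0.1407]
tool_rot: [-0.445, 0.549, 0.445, 0.55]
ft_force: [0.1, 4.2, 0.9]
grip_width: 0.0217
```

```bash
python3 st.py
```

```text
3.55 [ 0.6257 -0.0182  0.1407] 78.0 [ 0.  0. -1.] [-0.03  0.54  0.21  1.24  0.    0.18] 0.021725331116279313 [0.13 4.18 0.9 ] [ 0.88 -0.19  0.01]
```

Call:
step_arm --series '[{"x": 0,"y": 0.1,"z": 0,"twist": 0,"jaw": 2.15},{"x": 0,"y": 0.1,"z": 0,"twist": 0,"jaw": 2.15},{"x": 0,"y": 0.1,"z": 0,"twist": 0,"jaw": 2.15}]'

```text
clock: 3.8
eef_pos: [0.6256, -0.018, 0.1407]
tool_rot: [-0.445, 0.55, 0.444, 0.55]
ft_force: [0.9, -0.4, 0.7]
grip_width: 0.0213
```

```bash
python3 st.py
```

```text
3.8 [ 0.6256 -0.018   0.1407] 78.0 [ 0.    -0.001 -1.   ] [-0.03  0.54  0.21  1.24 -0.    0.18] 0.02131151228511613 [ 0.93 -0.4   0.74] [-0.26 -0.15  0.02]
```

Call:
step_arm --series '[{"x": 0,"y": 0,"z": 0,"twist": 0,"jaw": 2.08},{"x": 0,"y": 0,"z": 0,"twist": 0,"jaw": 2.08}]'

```text
clock: 3.97
eef_pos: [0.6256, -0.0181, 0.1407]
tool_rot: [-0.445, 0.55, 0.444, 0.55]
ft_force: [0.8, -0.0, 0.1]
grip_width: 0.0214
```

```bash
python3 st.py
```

```text
3.9667 [ 0.6256 -0.0181  0.1407] 77.9 [ 0.    -0.001 -1.   ] [-0.03  0.54  0.21  1.24 -0.    0.18] 0.021350545506128634 [ 0.81 -0.04  0.08] [ 0.15 -0.15  0.02]
```

```bash
cat > g.py <<'E'
import sys
from h import *
from workcell import bot
# args: cx cy startdeg(abs bearing of first row) stepdeg n
cx,cy,b0,st,n=[float(a) for a in sys.argv[1:6]]
o=bot.get_obs();e=np.array(o["eef_pos"])
b=np.degrees(np.arctan2(e[1]-cy,e[0]-cx)); print("now",e.round(4),"bearing",b.round(1),"r",np.hypot(e[0]-cx,e[1]-cy).round(4),"F",np.round(o["ft_force"],1),"T",np.round(o["ft_torque"],2),"w",round(float(o["grip_width"]),4),"t",o["clock"])
open("log.txt","a").write(" ".join(map(str,[*e,*o["ft_force"]]))+"\n")
for k in range(int(n)):
    a=np.radians(b0+st*k); t=100*(np.array([cx+.055*np.cos(a),cy+.055*np.sin(a)])-e[:2])
    print(round(b0+st*k,1),(np.round(t*20)/20).tolist())
E
python3 g.py .587 -.058 42 -4 10
```

```text
now [ 0.6256 -0.0181  0.1407] bearing 45.9 r 0.0555 F [ 0.8 -0.   0.1] T [ 0.15 -0.15  0.02] w 0.0214 t 3.9667
42.0 [0.2, -0.3]
38.0 [0.45, -0.6]
34.0 [0.7, -0.9]
30.0 [0.9, -1.25]
26.0 [1.1, -1.6]
22.0 [1.25, -1.95]
18.0 [1.35, -2.3]
14.0 [1.45, -2.65]
10.0 [1.55, -3.05]
6.0 [1.6, -3.4]
```

Call:
step_arm --series '[{"x": 0.2,"y": -0.3,"z": 0,"twist": 0,"jaw": 2.08},{"x": 0.45,"y": -0.6,"z": 0,"twist": 0,"jaw": 2.08},{"x": 0.7,"y": -0.9,"z": 0,"twist": 0,"jaw": 2.08},{"x": 0.9,"y": -1.25,"z": 0,"twist": 0,"jaw": 2.08},{"x": 1.1,"y": -1.6,"z": 0,"twist": 0,"jaw": 2.08},{"x": 1.25,"y": -1.95,"z": 0,"twist": 0,"jaw": 2.08}]'

```text
clock: 4.47
eef_pos: [0.6387, -0.038, 0.1408]
tool_rot: [-0.445, 0.55, 0.444, 0.55]
ft_force: [1.4, 4.4, 1.1]
grip_width: 0.0214
```

```bash
python3 g.py .587 -.058 18 -5 10
```

```text
now [ 0.6387 -0.038   0.1408] bearing 21.2 r 0.0555 F [1.4 4.4 1.1] T [ 0.69 -0.34  0.03] w 0.0214 t 4.4667
18.0 [0.05, -0.3]
13.0 [0.2, -0.75]
8.0 [0.25, -1.25]
3.0 [0.3, -1.7]
-2.0 [0.3, -2.2]
-7.0 [0.3, -2.7]
-12.0 [0.2, -3.15]
-17.0 [0.1, -3.6]
-22.0 [-0.05, -4.05]
-27.0 [-0.25, -4.5]
```

Call:
step_arm --series '[{"x": 0.1,"y": -0.3,"z": 0,"twist": 0,"jaw": 2.08},{"x": 0.2,"y": -0.75,"z": 0,"twist": 0,"jaw": 2.08},{"x": 0.25,"y": -1.25,"z": 0,"twist": 0,"jaw": 2.08},{"x": 0.3,"y": -1.7,"z": 0,"twist": 0,"jaw": 2.08},{"x": 0.3,"y": -2.2,"z": 0,"twist": 0,"jaw": 2.08},{"x": 0.3,"y": -2.7,"z": 0,"twist": 0,"jaw": 2.08},{"x": 0.2,"y": -3.15,"z": 0,"twist": 0,"jaw": 2.08},{"x": 0.1,"y": -3.6,"z": 0,"twist": 0,"jaw": 2.08},{"x": -0.05,"y": -4.05,"z": 0,"twist": 0,"jaw": 2.08},{"x": -0.25,"y": -4.5,"z": 0,"twist": 0,"jaw": 2.08}]'

```text
clock: 5.3
eef_pos: [0.6359, -0.0836, 0.1407]
tool_rot: [-0.445, 0.55, 0.444, 0.55]
ft_force: [1.4, 1.6, 0.9]
grip_width: 0.0211
```

```bash
python3 g.py .587 -.058 -32 -6 10
```

```text
now [ 0.6359 -0.0836  0.1407] bearing -27.6 r 0.0552 F [1.4 1.6 0.9] T [ 0.42 -0.36  0.01] w 0.0211 t 5.3
-32.0 [-0.2, -0.35]
-38.0 [-0.55, -0.85]
-44.0 [-0.95, -1.25]
-50.0 [-1.35, -1.65]
-56.0 [-1.8, -2.0]
-62.0 [-2.3, -2.3]
-68.0 [-2.85, -2.55]
-74.0 [-3.35, -2.75]
-80.0 [-3.95, -2.85]
-86.0 [-4.5, -2.95]
```

Call:
step_arm --series '[{"x": -0.2,"y": -0.35,"z": 0,"twist": 0,"jaw": 2.08},{"x": -0.55,"y": -0.85,"z": 0,"twist": 0,"jaw": 2.08},{"x": -0.95,"y": -1.25,"z": 0,"twist": 0,"jaw": 2.08},{"x": -1.35,"y": -1.65,"z": 0,"twist": 0,"jaw": 2.08},{"x": -1.8,"y": -2.0,"z": 0,"twist": 0,"jaw": 2.08},{"x": -2.3,"y": -2.3,"z": 0,"twist": 0,"jaw": 2.08},{"x": -2.85,"y": -2.55,"z": 0,"twist": 0,"jaw": 2.08},{"x": -3.35,"y": -2.75,"z": 0,"twist": 0,"jaw": 2.08},{"x": -3.95,"y": -2.85,"z": 0,"twist": 0,"jaw": 2.08},{"x": -4.5,"y": -2.95,"z": 0,"twist": 0,"jaw": 2.08}]'

```text
clock: 6.13
eef_pos: [0.5903, -0.1127, 0.1407]
tool_rot: [-0.445, 0.55, 0.445, 0.55]
ft_force: [3.0, 5.7, 0.3]
grip_width: 0.0212
```

```bash
python3 g.py .587 -.058 -92 -6 10
```

```text
now [ 0.5903 -0.1127  0.1407] bearing -86.6 r 0.0548 F [3.  5.7 0.3] T [ 1.06 -0.49 -0.05] w 0.0212 t 6.1333
-92.0 [-0.5, -0.05]
-98.0 [-1.1, 0.0]
-104.0 [-1.65, 0.15]
-110.0 [-2.2, 0.3]
-116.0 [-2.75, 0.5]
-122.0 [-3.25, 0.8]
-128.0 [-3.7, 1.15]
-134.0 [-4.15, 1.5]
-140.0 [-4.55, 1.95]
-146.0 [-4.9, 2.4]
```

Call:
step_arm --series '[{"x": -0.5,"y": 0.05,"z": 0,"twist": 0,"jaw": 2.08},{"x": -1.1,"y": 0.1,"z": 0,"twist": 0,"jaw": 2.08},{"x": -1.65,"y": 0.25,"z": 0,"twist": 0,"jaw": 2.08},{"x": -2.2,"y": 0.4,"z": 0,"twist": 0,"jaw": 2.08},{"x": -2.75,"y": 0.6,"z": 0,"twist": 0,"jaw": 2.08},{"x": -3.25,"y": 0.9,"z": 0,"twist": 0,"jaw": 2.08},{"x": -3.7,"y": 1.25,"z": 0,"twist": 0,"jaw": 2.08},{"x": -4.15,"y": 1.6,"z": 0,"twist": 0,"jaw": 2.08},{"x": -4.55,"y": 2.05,"z": 0,"twist": 0,"jaw": 2.08},{"x": -4.9,"y": 2.5,"z": 0,"twist": 0,"jaw": 2.08}]'

```text
clock: 6.97
eef_pos: [0.5411, -0.0874, 0.1407]
tool_rot: [-0.445, 0.55, 0.444, 0.55]
ft_force: [4.9, -1.2, -1.7]
grip_width: 0.0209
```

```bash
python3 g.py .587 -.057 -152 -6 10
```

```text
now [ 0.5411 -0.0874  0.1407] bearing -146.5 r 0.0551 F [ 4.9 -1.2 -1.7] T [-0.03 -0.95 -0.08] w 0.0209 t 6.9667
-152.0 [-0.25, 0.45]
-158.0 [-0.5, 1.0]
-164.0 [-0.7, 1.5]
-170.0 [-0.8, 2.1]
-176.0 [-0.9, 2.65]
-182.0 [-0.9, 3.25]
-188.0 [-0.85, 3.8]
-194.0 [-0.75, 4.35]
-200.0 [-0.6, 4.9]
-206.0 [-0.35, 5.45]
```

Call:
step_arm --series '[{"x": -0.2,"y": 0.5,"z": 0,"twist": 0,"jaw": 2.08},{"x": -0.45,"y": 1.0,"z": 0,"twist": 0,"jaw": 2.08},{"x": -0.65,"y": 1.5,"z": 0,"twist": 0,"jaw": 2.08},{"x": -0.75,"y": 2.1,"z": 0,"twist": 0,"jaw": 2.08},{"x": -0.85,"y": 2.65,"z": 0,"twist": 0,"jaw": 2.08},{"x": -0.85,"y": 3.25,"z": 0,"twist": 0,"jaw": 2.08},{"x": -0.8,"y": 3.8,"z": 0,"twist": 0,"jaw": 2.08},{"x": -0.7,"y": 4.35,"z": 0,"twist": 0,"jaw": 2.08},{"x": -0.55,"y": 4.9,"z": 0,"twist": 0,"jaw": 2.08},{"x": -0.3,"y": 5.45,"z": 0,"twist": 0,"jaw": 2.08}]'

```text
clock: 7.8
eef_pos: [0.5382, -0.0328, 0.1407]
tool_rot: [-0.445, 0.55, 0.444, 0.55]
ft_force: [3.7, -3.7, -1.5]
grip_width: 0.0212
```

```bash
python3 g.py .5875 -.057 -212 -6 10
```

```text
now [ 0.5382 -0.0328  0.1407] bearing 153.8 r 0.0549 F [ 3.7 -3.7 -1.5] T [-0.9  -0.55 -0.06] w 0.0212 t 7.8
-212.0 [0.25, 0.5]
-218.0 [0.6, 0.95]
-224.0 [0.95, 1.4]
-230.0 [1.4, 1.8]
-236.0 [1.85, 2.15]
-242.0 [2.35, 2.45]
-248.0 [2.85, 2.7]
-254.0 [3.4, 2.85]
-260.0 [3.95, 3.0]
-266.0 [4.55, 3.05]
```

Call:
step_arm --series '[{"x": 0.25,"y": 0.5,"z": 0,"twist": 0,"jaw": 2.08},{"x": 0.6,"y": 0.95,"z": 0,"twist": 0,"jaw": 2.08},{"x": 0.95,"y": 1.4,"z": 0,"twist": 0,"jaw": 2.08},{"x": 1.4,"y": 1.8,"z": 0,"twist": 0,"jaw": 2.08},{"x": 1.85,"y": 2.15,"z": 0,"twist": 0,"jaw": 2.08},{"x": 2.35,"y": 2.45,"z": 0,"twist": 0,"jaw": 2.08},{"x": 2.85,"y": 2.7,"z": 0,"twist": 0,"jaw": 2.08},{"x": 3.4,"y": 2.85,"z": 0,"twist": 0,"jaw": 2.08},{"x": 3.95,"y": 3.0,"z": 0,"twist": 0,"jaw": 2.08},{"x": 4.55,"y": 3.05,"z": 0,"twist": 0,"jaw": 2.08}]'

```text
clock: 8.63
eef_pos: [0.5824, -0.0027, 0.1407]
tool_rot: [-0.445, 0.551, 0.444, 0.549]
ft_force: [-2.9, -5.1, 3.0]
grip_width: 0.0213
```

```bash
python3 g.py .5875 -.057 -272 -6 10
python3 - <<'E'
from h import *
for n in("top","side"):
    p,d=bot.camera(n); np.savez(n+"3.npz",p=p,d=d); cv2.imwrite(f"pics/{n}3.png",p[:,:,::-1])
E
```

```text
now [ 0.5824 -0.0027  0.1407] bearing 95.4 r 0.0545 F [-2.9 -5.1  3. ] T [-1.01  0.46 -0.03] w 0.0213 t 8.6333
-272.0 [0.7, 0.05]
-278.0 [1.3, 0.0]
-284.0 [1.85, -0.1]
-290.0 [2.4, -0.25]
-296.0 [2.9, -0.5]
-302.0 [3.45, -0.75]
-308.0 [3.9, -1.1]
-314.0 [4.35, -1.45]
-320.0 [4.75, -1.9]
-326.0 [5.05, -2.35]
```

View pics/side3.png

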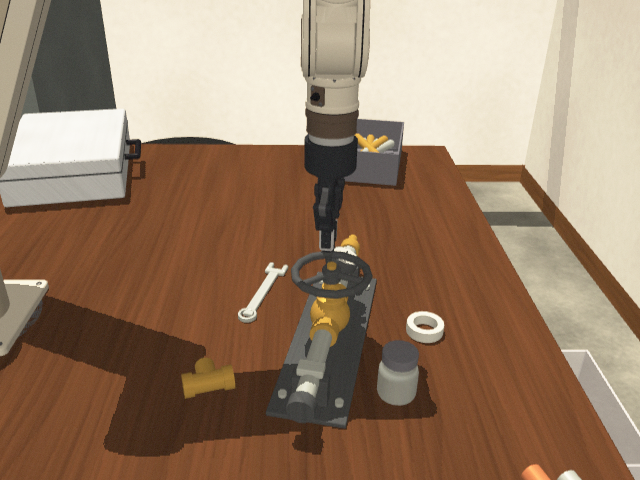

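The side view shows the fingers still on the handle at about (328,235), at the far point of the wheel, and the loose things have not moved.

Call:
step_arm --series '[{"x": 0.6,"y": 0,"z": 0,"twist": 0,"jaw": 2.08},{"x": 1.25,"y": -0.05,"z": 0,"twist": 0,"jaw": 2.08},{"x": 1.85,"y": -0.15,"z": 0,"twist": 0,"jaw": 2.08},{"x": 2.4,"y": -0.3,"z": 0,"twist": 0,"jaw": 2.08},{"x": 2.9,"y": -0.55,"z": 0,"twist": 0,"jaw": 2.08},{"x": 3.4,"y": -0.8,"z": 0,"twist": 0,"jaw": 2.08},{"x": 3.9,"y": -1.15,"z": 0,"twist": 0,"jaw": 2.08},{"x": 4.3,"y": -1.5,"z": 0,"twist": 0,"jaw": 2.08},{"x": 4.7,"y": -1.9,"z": 0,"twist": 0,"jaw": 2.08},{"x": 5.0,"y": -2.35,"z": 0,"twist": 0,"jaw": 2.08}]'

```text
clock: 9.57
eef_pos: [0.6322, -0.0255, 0.1407]
tool_rot: [-0.444, 0.551, 0.445, 0.548]
ft_force: [-5.8, -1.5, 4.3]
grip_width: 0.021
```

```bash
python3 g.py .5872 -.0573 -331 -4 8
```

```text
now [ 0.6322 -0.0255  0.1407] bearing 35.3 r 0.0551 F [-5.8 -1.5  4.3] T [-0.2   1.13 -0.  ] w 0.021 t 9.5667
-331.0 [0.3, -0.5]
-335.0 [0.5, -0.85]
-339.0 [0.65, -1.2]
-343.0 [0.75, -1.55]
-347.0 [0.85, -1.95]
-351.0 [0.95, -2.3]
-355.0 [1.0, -2.7]
-359.0 [1.0, -3.1]
```

Call:
step_arm --series '[{"x": 0.2,"y": -0.5,"z": 0,"twist": 0,"jaw": 2.08},{"x": 0.4,"y": -0.85,"z": 0,"twist": 0,"jaw": 2.08},{"x": 0.55,"y": -1.2,"z": 0,"twist": 0,"jaw": 2.08},{"x": 0.65,"y": -1.55,"z": 0,"twist": 0,"jaw": 2.08},{"x": 0.75,"y": -1.95,"z": 0,"twist": 0,"jaw": 2.08},{"x": 0.85,"y": -2.3,"z": 0,"twist": 0,"jaw": 2.08},{"x": 0.9,"y": -2.7,"z": 0,"twist": 0,"jaw": 2.08},{"x": 0.9,"y": -3.1,"z": 0,"twist": 0,"jaw": 2.08}]'

```text
clock: 10.23
eef_pos: [0.6423, -0.0566, 0.1408]
tool_rot: [-0.444, 0.55, 0.445, 0.549]
ft_force: [3.9, 2.5, -0.7]
grip_width: 0.0211
```

```bash
python3 g.py .5872 -.0573 -361 -2 8
```

```text
now [ 0.6423 -0.0566  0.1408] bearing 0.7 r 0.0551 F [ 3.9  2.5 -0.7] T [ 0.63 -0.87 -0.01] w 0.0211 t 10.2333
-361.0 [-0.0, -0.15]
-363.0 [-0.0, -0.35]
-365.0 [-0.05, -0.55]
-367.0 [-0.05, -0.75]
-369.0 [-0.1, -0.95]
-371.0 [-0.1, -1.1]
-373.0 [-0.15, -1.3]
-375.0 [-0.2, -1.5]
```

Call:
step_arm --series '[{"x": 0.05,"y": -0.2,"z": 0,"twist": 0,"jaw": 2.08},{"x": 0.05,"y": -0.4,"z": 0,"twist": 0,"jaw": 2.08},{"x": 0,"y": -0.6,"z": 0,"twist": 0,"jaw": 2.08},{"x": 0,"y": -0.8,"z": 0,"twist": 0,"jaw": 2.08},{"x": 0,"y": -0.9,"z": 0,"twist": 0,"jaw": 2.08}]'

```text
clock: 10.65
eef_pos: [0.6418, -0.0659, 0.1407]
tool_rot: [-0.444, 0.551, 0.445, 0.549]
ft_force: [-0.9, 1.9, 2.0]
grip_width: 0.0212
```

```bash
python3 g.py .5872 -.0573 -369 -1 8
```

```text
now [ 0.6418 -0.0659  0.1407] bearing -9.0 r 0.0553 F [-0.9  1.9  2. ] T [0.58 0.16 0.04] w 0.0212 t 10.65
-369.0 [-0.05, 0.0]
-370.0 [-0.05, -0.1]
-371.0 [-0.05, -0.2]
-372.0 [-0.1, -0.3]
-373.0 [-0.1, -0.35]
-374.0 [-0.1, -0.45]
-375.0 [-0.15, -0.55]
-376.0 [-0.15, -0.65]
```

Call:
step_arm --series '[{"x": -0.05,"y": -0.1,"z": 0,"twist": 0,"jaw": 2.08},{"x": -0.05,"y": -0.2,"z": 0,"twist": 0,"jaw": 2.08},{"x": -0.1,"y": -0.3,"z": 0,"twist": 0,"jaw": 2.08},{"x": -0.1,"y": -0.3,"z": 0,"twist": 0,"jaw": 2.08}]'

```text
clock: 10.98
eef_pos: [0.6411, -0.0693, 0.1407]
tool_rot: [-0.444, 0.551, 0.445, 0.549]
ft_force: [2.6, 0.8, 1.2]
grip_width: 0.0212
```

```bash
python3 g.py .5872 -.0573 -372 -1 8
```

```text
now [ 0.6411 -0.0693  0.1407] bearing -12.6 r 0.0552 F [2.6 0.8 1.2] T [ 0.26 -0.44 -0.01] w 0.0212 t 10.9833
-372.0 [-0.0, 0.05]
-373.0 [-0.05, -0.05]
-374.0 [-0.05, -0.15]
-375.0 [-0.1, -0.2]
-376.0 [-0.1, -0.3]
-377.0 [-0.15, -0.4]
-378.0 [-0.15, -0.5]
-379.0 [-0.2, -0.6]
```

Call:
step_arm --series '[{"x": -0.05,"y": -0.1,"z": 0,"twist": 0,"jaw": 2.08},{"x": -0.05,"y": -0.2,"z": 0,"twist": 0,"jaw": 2.08},{"x": -0.05,"y": -0.2,"z": 0,"twist": 0,"jaw": 2.08}]'

```text
clock: 11.23
eef_pos: [0.641, -0.0699, 0.1408]
tool_rot: [-0.444, 0.55, 0.446, 0.55]
ft_force: [2.8, 5.0, 0.0]
grip_width: 0.0213
```

```bash
python3 g.py .5872 -.0573 -375 -1 8
```

```text
now [ 0.641  -0.0699  0.1408] bearing -13.2 r 0.0552 F [2.8 5.  0. ] T [ 1.1  -0.55 -0.01] w 0.0213 t 11.2333
-375.0 [-0.05, -0.15]
-376.0 [-0.1, -0.25]
-377.0 [-0.1, -0.35]
-378.0 [-0.15, -0.45]
-379.0 [-0.2, -0.55]
-380.0 [-0.2, -0.6]
-381.0 [-0.25, -0.7]
-382.0 [-0.3, -0.8]
```

Call:
step_arm --series '[{"x": -0.05,"y": -0.2,"z": 0,"twist": 0,"jaw": 2.08},{"x": -0.05,"y": -0.3,"z": 0,"twist": 0,"jaw": 2.08},{"x": -0.05,"y": -0.3,"z": 0,"twist": 0,"jaw": 2.08}]'

```text
clock: 11.48
eef_pos: [0.641, -0.07, 0.1408]
tool_rot: [-0.444, 0.548, 0.447, 0.551]
ft_force: [2.1, 10.3, -0.2]
grip_width: 0.0211
```

```bash
python3 g.py .5872 -.0573 -375 -1 2
```

```text
now [ 0.641  -0.07    0.1408] bearing -13.3 r 0.0553 F [ 2.1 10.3 -0.2] T [ 1.74 -0.54 -0.01] w 0.0211 t 11.4833
-375.0 [-0.05, -0.15]
-376.0 [-0.1, -0.25]
```

```bash
python3 - <<'E'
from h import *
L=np.loadtxt("log.txt"); print(circ(L[:,:2]))
E
python3 g.py .5872 -.0573 -11 6 10
```

```text
(array([ 0.5873319 , -0.05760334]), np.float64(0.055057255322182704))
now [ 0.641  -0.07    0.1408] bearing -13.3 r 0.0553 F [ 2.1 10.3 -0.2] T [ 1.74 -0.54 -0.01] w 0.0211 t 11.4833
-11.0 [0.0, 0.2]
-5.0 [0.1, 0.8]
1.0 [0.1, 1.35]
7.0 [0.1, 1.95]
13.0 [-0.0, 2.5]
19.0 [-0.2, 3.05]
25.0 [-0.4, 3.6]
31.0 [-0.65, 4.1]
37.0 [-1.0, 4.6]
43.0 [-1.35, 5.0]
```

Call:
step_arm --series '[{"x": 0.05,"y": 0.3,"z": 0,"twist": 0,"jaw": 2.08},{"x": 0.1,"y": 0.8,"z": 0,"twist": 0,"jaw": 2.08},{"x": 0.1,"y": 1.35,"z": 0,"twist": 0,"jaw": 2.08},{"x": 0.1,"y": 1.95,"z": 0,"twist": 0,"jaw": 2.08},{"x": 0,"y": 2.5,"z": 0,"twist": 0,"jaw": 2.08},{"x": -0.2,"y": 3.05,"z": 0,"twist": 0,"jaw": 2.08},{"x": -0.4,"y": 3.6,"z": 0,"twist": 0,"jaw": 2.08},{"x": -0.65,"y": 4.1,"z": 0,"twist": 0,"jaw": 2.08},{"x": -1.0,"y": 4.6,"z": 0,"twist": 0,"jaw": 2.08},{"x": -1.35,"y": 5.0,"z": 0,"twist": 0,"jaw": 2.08}]'

```text
clock: 12.32
eef_pos: [0.6269, -0.0193, 0.1407]
tool_rot: [-0.444, 0.548, 0.448, 0.55]
ft_force: [1.0, -2.2, 1.4]
grip_width: 0.0213
```

```bash
python3 g.py .5873 -.0575 49 6 10
```

```text
now [ 0.6269 -0.0193  0.1407] bearing 44.0 r 0.055 F [ 1.  -2.2  1.4] T [-0.71 -0.28  0.01] w 0.0213 t 12.3167
49.0 [-0.35, 0.35]
55.0 [-0.8, 0.7]
61.0 [-1.3, 1.0]
67.0 [-1.8, 1.25]
73.0 [-2.35, 1.45]
79.0 [-2.9, 1.6]
85.0 [-3.5, 1.65]
91.0 [-4.05, 1.7]
97.0 [-4.65, 1.65]
103.0 [-5.2, 1.55]
```

Call:
step_arm --series '[{"x": -0.35,"y": 0.35,"z": 0,"twist": 0,"jaw": 2.08},{"x": -0.8,"y": 0.7,"z": 0,"twist": 0,"jaw": 2.08},{"x": -1.3,"y": 1.0,"z": 0,"twist": 0,"jaw": 2.08},{"x": -1.8,"y": 1.25,"z": 0,"twist": 0,"jaw": 2.08},{"x": -2.35,"y": 1.45,"z": 0,"twist": 0,"jaw": 2.08},{"x": -2.9,"y": 1.6,"z": 0,"twist": 0,"jaw": 2.08},{"x": -3.5,"y": 1.65,"z": 0,"twist": 0,"jaw": 2.08},{"x": -4.05,"y": 1.7,"z": 0,"twist": 0,"jaw": 2.08},{"x": -4.65,"y": 1.65,"z": 0,"twist": 0,"jaw": 2.08},{"x": -5.2,"y": 1.55,"z": 0,"twist": 0,"jaw": 2.08}]'

```text
clock: 13.15
eef_pos: [0.5746, -0.004, 0.1407]
tool_rot: [-0.444, 0.548, 0.447, 0.551]
ft_force: [3.8, -3.6, -0.4]
grip_width: 0.021
```

```bash
python3 g.py .5873 -.0575 109 6 10
```

```text
now [ 0.5746 -0.004   0.1407] bearing 103.4 r 0.055 F [ 3.8 -3.6 -0.4] T [-1.08 -0.78 -0.04] w 0.021 t 13.15
109.0 [-0.5, -0.15]
115.0 [-1.05, -0.35]
121.0 [-1.55, -0.65]
127.0 [-2.05, -0.95]
133.0 [-2.5, -1.35]
139.0 [-2.9, -1.75]
145.0 [-3.25, -2.2]
151.0 [-3.55, -2.7]
157.0 [-3.8, -3.2]
163.0 [-4.0, -3.75]
```

Call:
step_arm --series '[{"x": -0.5,"y": -0.15,"z": 0,"twist": 0,"jaw": 2.08},{"x": -1.05,"y": -0.35,"z": 0,"twist": 0,"jaw": 2.08},{"x": -1.55,"y": -0.65,"z": 0,"twist": 0,"jaw": 2.08},{"x": -2.05,"y": -0.95,"z": 0,"twist": 0,"jaw": 2.08},{"x": -2.5,"y": -1.35,"z": 0,"twist": 0,"jaw": 2.08},{"x": -2.9,"y": -1.75,"z": 0,"twist": 0,"jaw": 2.08},{"x": -3.25,"y": -2.2,"z": 0,"twist": 0,"jaw": 2.08},{"x": -3.55,"y": -2.7,"z": 0,"twist": 0,"jaw": 2.08},{"x": -3.8,"y": -3.2,"z": 0,"twist": 0,"jaw": 2.08},{"x": -4.0,"y": -3.75,"z": 0,"twist": 0,"jaw": 2.08}]'

```text
clock: 13.98
eef_pos: [0.535, -0.0405, 0.1408]
tool_rot: [-0.444, 0.546, 0.448, 0.551]
ft_force: [6.9, 1.2, -2.6]
grip_width: 0.021
```

```bash
python3 g.py .5873 -.0575 169 6 10
```

```text
now [ 0.535  -0.0405  0.1408] bearing 161.9 r 0.055 F [ 6.9  1.2 -2.6] T [-0.15 -1.16 -0.01] w 0.021 t 13.9833
169.0 [-0.15, -0.65]
175.0 [-0.25, -1.25]
181.0 [-0.25, -1.8]
187.0 [-0.25, -2.35]
193.0 [-0.15, -2.95]
199.0 [0.05, -3.5]
205.0 [0.25, -4.05]
211.0 [0.5, -4.55]
217.0 [0.85, -5.0]
223.0 [1.2, -5.45]
```

Call:
step_arm --series '[{"x": -0.05,"y": -0.6,"z": 0,"twist": 0,"jaw": 2.08},{"x": -0.1,"y": -1.2,"z": 0,"twist": 0,"jaw": 2.08},{"x": -0.15,"y": -1.8,"z": 0,"twist": 0,"jaw": 2.08},{"x": -0.15,"y": -2.35,"z": 0,"twist": 0,"jaw": 2.08},{"x": -0.05,"y": -2.95,"z": 0,"twist": 0,"jaw": 2.08},{"x": 0.1,"y": -3.5,"z": 0,"twist": 0,"jaw": 2.08},{"x": 0.3,"y": -4.05,"z": 0,"twist": 0,"jaw": 2.08},{"x": 0.55,"y": -4.55,"z": 0,"twist": 0,"jaw": 2.08},{"x": 0.9,"y": -5.0,"z": 0,"twist": 0,"jaw": 2.08},{"x": 1.25,"y": -5.45,"z": 0,"twist": 0,"jaw": 2.08}]'

```text
clock: 14.82
eef_pos: [0.5476, -0.0955, 0.1407]
tool_rot: [-0.443, 0.547, 0.448, 0.551]
ft_force: [-0.2, 3.8, 1.3]
grip_width: 0.0209
```

```bash
python3 g.py .5873 -.0575 229 6 10
```

```text
now [ 0.5476 -0.0955  0.1407] bearing -136.3 r 0.055 F [-0.2  3.8  1.3] T [0.33 0.23 0.02] w 0.0209 t 14.8167
229.0 [0.35, -0.35]
235.0 [0.8, -0.7]
241.0 [1.3, -1.0]
247.0 [1.85, -1.25]
253.0 [2.35, -1.45]
259.0 [2.95, -1.6]
265.0 [3.5, -1.7]
271.0 [4.05, -1.7]
277.0 [4.65, -1.65]
283.0 [5.2, -1.55]
```

Call:
step_arm --series '[{"x": 0.35,"y": -0.35,"z": 0,"twist": 0,"jaw": 2.08},{"x": 0.8,"y": -0.7,"z": 0,"twist": 0,"jaw": 2.08},{"x": 1.3,"y": -1.0,"z": 0,"twist": 0,"jaw": 2.08},{"x": 1.85,"y": -1.25,"z": 0,"twist": 0,"jaw": 2.08},{"x": 2.35,"y": -1.45,"z": 0,"twist": 0,"jaw": 2.08},{"x": 2.95,"y": -1.6,"z": 0,"twist": 0,"jaw": 2.08},{"x": 3.5,"y": -1.7,"z": 0,"twist": 0,"jaw": 2.08},{"x": 4.05,"y": -1.7,"z": 0,"twist": 0,"jaw": 2.08},{"x": 4.65,"y": -1.65,"z": 0,"twist": 0,"jaw": 2.08},{"x": 5.2,"y": -1.55,"z": 0,"twist": 0,"jaw": 2.08}]'

```text
clock: 15.65
eef_pos: [0.5999, -0.1112, 0.1407]
tool_rot: [-0.443, 0.547, 0.448, 0.551]
ft_force: [-2.8, 1.7, 4.1]
grip_width: 0.0209
```

```bash
python3 g.py .5873 -.0575 289 6 10
```

```text
now [ 0.5999 -0.1112  0.1407] bearing -76.8 r 0.0552 F [-2.8  1.7  4.1] T [ 0.16  0.7  -0.01] w 0.0209 t 15.65
289.0 [0.55, 0.15]
295.0 [1.05, 0.4]
301.0 [1.55, 0.65]
307.0 [2.05, 1.0]
313.0 [2.5, 1.35]
319.0 [2.9, 1.75]
325.0 [3.25, 2.2]
331.0 [3.55, 2.7]
337.0 [3.8, 3.2]
343.0 [4.0, 3.75]
```

Call:
step_arm --series '[{"x": 0.55,"y": 0.15,"z": 0,"twist": 0,"jaw": 2.08},{"x": 1.05,"y": 0.4,"z": 0,"twist": 0,"jaw": 2.08},{"x": 1.55,"y": 0.65,"z": 0,"twist": 0,"jaw": 2.08},{"x": 2.05,"y": 1.0,"z": 0,"twist": 0,"jaw": 2.08},{"x": 2.5,"y": 1.35,"z": 0,"twist": 0,"jaw": 2.08},{"x": 2.9,"y": 1.75,"z": 0,"twist": 0,"jaw": 2.08},{"x": 3.25,"y": 2.2,"z": 0,"twist": 0,"jaw": 2.08},{"x": 3.55,"y": 2.7,"z": 0,"twist": 0,"jaw": 2.08},{"x": 3.8,"y": 3.2,"z": 0,"twist": 0,"jaw": 2.08},{"x": 4.0,"y": 3.75,"z": 0,"twist": 0,"jaw": 2.08}]'

```text
clock: 16.48
eef_pos: [0.6401, -0.0737, 0.1407]
tool_rot: [-0.443, 0.547, 0.448, 0.551]
ft_force: [-4.8, -0.4, 4.4]
grip_width: 0.0215
```

```bash
python3 g.py .5873 -.0575 349 6 10;python3 - <<'E'
from h import *
for n in("top","side"):
    p,d=bot.camera(n); np.savez(n+"4.npz",p=p,d=d); cv2.imwrite(f"pics/{n}4.png",p[:,:,::-1])
E
```

```text
now [ 0.6401 -0.0737  0.1407] bearing -17.0 r 0.0552 F [-4.8 -0.4  4.4] T [-0.55  1.03  0.04] w 0.0215 t 16.4833
349.0 [0.1, 0.55]
355.0 [0.2, 1.15]
361.0 [0.2, 1.7]
367.0 [0.2, 2.3]
373.0 [0.1, 2.85]
379.0 [-0.1, 3.4]
385.0 [-0.3, 3.95]
391.0 [-0.55, 4.45]
397.0 [-0.9, 4.95]
403.0 [-1.25, 5.35]
```

View pics/side4.png

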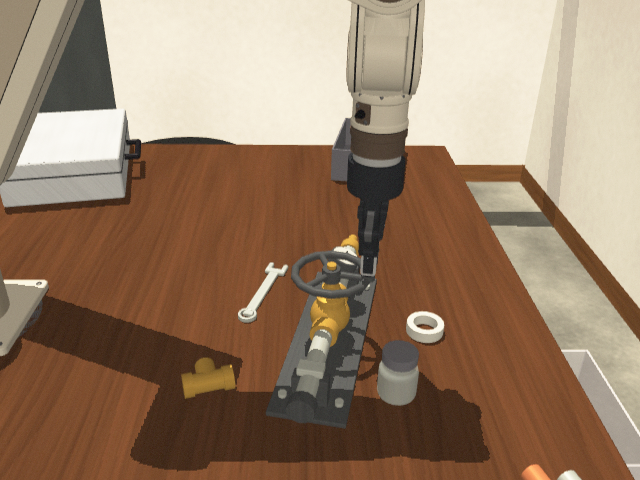

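The side view shows the gripper still on the handle at about (368,265), on the rim's right side, almost one turn done. The loose things are where they were. Now the second turn.

Call:
step_arm --series '[{"x": 0.05,"y": 0.55,"z": 0,"twist": 0,"jaw": 2.08},{"x": 0.15,"y": 1.15,"z": 0,"twist": 0,"jaw": 2.08},{"x": 0.15,"y": 1.7,"z": 0,"twist": 0,"jaw": 2.08},{"x": 0.15,"y": 2.3,"z": 0,"twist": 0,"jaw": 2.08},{"x": 0.05,"y": 2.85,"z": 0,"twist": 0,"jaw": 2.08},{"x": -0.1,"y": 3.4,"z": 0,"twist": 0,"jaw": 2.08},{"x": -0.3,"y": 3.95,"z": 0,"twist": 0,"jaw": 2.08},{"x": -0.55,"y": 4.45,"z": 0,"twist": 0,"jaw": 2.08},{"x": -0.9,"y": 4.95,"z": 0,"twist": 0,"jaw": 2.08},{"x": -1.25,"y": 5.35,"z": 0,"twist": 0,"jaw": 2.08}]'

```text
clock: 17.42
eef_pos: [0.6274, -0.0196, 0.1407]
tool_rot: [-0.444, 0.547, 0.448, 0.551]
ft_force: [-2.8, -6.3, 3.6]
grip_width: 0.0214
```

```bash
python3 g.py .5873 -.0575 49 6 10
```

```text
now [ 0.6274 -0.0196  0.1407] bearing 43.4 r 0.0552 F [-2.8 -6.3  3.6] T [-1.67  0.69 -0.01] w 0.0214 t 17.4167
49.0 [-0.4, 0.35]
55.0 [-0.85, 0.7]
61.0 [-1.35, 1.0]
67.0 [-1.85, 1.25]
73.0 [-2.4, 1.45]
79.0 [-2.95, 1.6]
85.0 [-3.55, 1.7]
91.0 [-4.1, 1.7]
97.0 [-4.7, 1.65]
103.0 [-5.25, 1.55]
```

Call:
step_arm --series '[{"x": -0.4,"y": 0.3,"z": 0,"twist": 0,"jaw": 2.08},{"x": -0.85,"y": 0.65,"z": 0,"twist": 0,"jaw": 2.08},{"x": -1.35,"y": 0.95,"z": 0,"twist": 0,"jaw": 2.08},{"x": -1.85,"y": 1.2,"z": 0,"twist": 0,"jaw": 2.08},{"x": -2.4,"y": 1.4,"z": 0,"twist": 0,"jaw": 2.08},{"x": -2.95,"y": 1.55,"z": 0,"twist": 0,"jaw": 2.08},{"x": -3.55,"y": 1.65,"z": 0,"twist": 0,"jaw": 2.08},{"x": -4.1,"y": 1.65,"z": 0,"twist": 0,"jaw": 2.08},{"x": -4.7,"y": 1.6,"z": 0,"twist": 0,"jaw": 2.08},{"x": -5.25,"y": 1.5,"z": 0,"twist": 0,"jaw": 2.08}]'

```text
clock: 18.25
eef_pos: [0.5745, -0.0041, 0.1407]
tool_rot: [-0.444, 0.547, 0.448, 0.551]
ft_force: [2.2, -0.9, 0.1]
grip_width: 0.0211
```

```bash
python3 g.py .5873 -.0575 109 6 10
```

```text
now [ 0.5745 -0.0041  0.1407] bearing 103.5 r 0.0549 F [ 2.2 -0.9  0.1] T [-0.42 -0.56 -0.01] w 0.0211 t 18.25
109.0 [-0.5, -0.15]
115.0 [-1.05, -0.35]
121.0 [-1.55, -0.6]
127.0 [-2.05, -0.95]
133.0 [-2.45, -1.3]
139.0 [-2.85, -1.75]
145.0 [-3.2, -2.2]
151.0 [-3.55, -2.65]
157.0 [-3.8, -3.2]
163.0 [-4.0, -3.75]
```

Call:
step_arm --series '[{"x": -0.5,"y": -0.15,"z": 0,"twist": 0,"jaw": 2.08},{"x": -1.05,"y": -0.35,"z": 0,"twist": 0,"jaw": 2.08},{"x": -1.55,"y": -0.65,"z": 0,"twist": 0,"jaw": 2.08},{"x": -2.0,"y": -0.95,"z": 0,"twist": 0,"jaw": 2.08},{"x": -2.45,"y": -1.35,"z": 0,"twist": 0,"jaw": 2.08},{"x": -2.85,"y": -1.75,"z": 0,"twist": 0,"jaw": 2.08},{"x": -3.2,"y": -2.2,"z": 0,"twist": 0,"jaw": 2.08},{"x": -3.5,"y": -2.7,"z": 0,"twist": 0,"jaw": 2.08},{"x": -3.75,"y": -3.2,"z": 0,"twist": 0,"jaw": 2.08},{"x": -3.95,"y": -3.75,"z": 0,"twist": 0,"jaw": 2.08}]'

```text
clock: 19.08
eef_pos: [0.5347, -0.0417, 0.1407]
tool_rot: [-0.444, 0.546, 0.448, 0.551]
ft_force: [3.3, 1.3, -1.1]
grip_width: 0.0214
```

```bash
python3 g.py .5873 -.0575 169 6 10
```

```text
now [ 0.5347 -0.0417  0.1407] bearing 163.3 r 0.055 F [ 3.3  1.3 -1.1] T [ 0.02 -0.85  0.03] w 0.0214 t 19.0833
169.0 [-0.15, -0.55]
175.0 [-0.2, -1.1]
181.0 [-0.25, -1.7]
187.0 [-0.2, -2.25]
193.0 [-0.1, -2.8]
199.0 [0.05, -3.35]
205.0 [0.3, -3.9]
211.0 [0.55, -4.4]
217.0 [0.85, -4.9]
223.0 [1.25, -5.35]
```

Call:
step_arm --series '[{"x": -0.1,"y": -0.55,"z": 0,"twist": 0,"jaw": 2.08},{"x": -0.2,"y": -1.1,"z": 0,"twist": 0,"jaw": 2.08},{"x": -0.2,"y": -1.7,"z": 0,"twist": 0,"jaw": 2.08},{"x": -0.2,"y": -2.25,"z": 0,"twist": 0,"jaw": 2.08},{"x": -0.1,"y": -2.8,"z": 0,"twist": 0,"jaw": 2.08},{"x": 0.05,"y": -3.35,"z": 0,"twist": 0,"jaw": 2.08},{"x": 0.3,"y": -3.9,"z": 0,"twist": 0,"jaw": 2.08},{"x": 0.55,"y": -4.4,"z": 0,"twist": 0,"jaw": 2.08},{"x": 0.9,"y": -4.9,"z": 0,"twist": 0,"jaw": 2.08},{"x": 1.25,"y": -5.35,"z": 0,"twist": 0,"jaw": 2.08}]'

```text
clock: 19.92
eef_pos: [0.5472, -0.0953, 0.1407]
tool_rot: [-0.443, 0.546, 0.449, 0.551]
ft_force: [1.2, 5.0, 0.4]
grip_width: 0.021
```

```bash
python3 g.py .5873 -.0575 229 6 10
```

```text
now [ 0.5472 -0.0953  0.1407] bearing -136.7 r 0.0551 F [1.2 5.  0.4] T [ 0.87 -0.4  -0.01] w 0.021 t 19.9167
229.0 [0.4, -0.35]
235.0 [0.85, -0.75]
241.0 [1.35, -1.05]
247.0 [1.85, -1.3]
253.0 [2.4, -1.5]
259.0 [2.95, -1.6]
265.0 [3.55, -1.7]
271.0 [4.1, -1.7]
277.0 [4.7, -1.7]
283.0 [5.25, -1.6]
```

Call:
step_arm --series '[{"x": 0.4,"y": -0.35,"z": 0,"twist": 0,"jaw": 2.08},{"x": 0.85,"y": -0.7,"z": 0,"twist": 0,"jaw": 2.08},{"x": 1.35,"y": -1.0,"z": 0,"twist": 0,"jaw": 2.08},{"x": 1.85,"y": -1.25,"z": 0,"twist": 0,"jaw": 2.08},{"x": 2.4,"y": -1.45,"z": 0,"twist": 0,"jaw": 2.08},{"x": 2.95,"y": -1.6,"z": 0,"twist": 0,"jaw": 2.08},{"x": 3.55,"y": -1.65,"z": 0,"twist": 0,"jaw": 2.08},{"x": 4.1,"y": -1.65,"z": 0,"twist": 0,"jaw": 2.08},{"x": 4.7,"y": -1.65,"z": 0,"twist": 0,"jaw": 2.08},{"x": 5.25,"y": -1.55,"z": 0,"twist": 0,"jaw": 2.08}]'

```text
clock: 20.75
eef_pos: [0.6, -0.1112, 0.1407]
tool_rot: [-0.443, 0.547, 0.449, 0.551]
ft_force: [-3.5, 1.3, 3.4]
grip_width: 0.0216
```

```bash
python3 g.py .5873 -.0575 289 6 10
```

```text
now [ 0.6    -0.1112  0.1407] bearing -76.7 r 0.0551 F [-3.5  1.3  3.4] T [ 0.01  0.67 -0.01] w 0.0216 t 20.75
289.0 [0.5, 0.15]
295.0 [1.05, 0.4]
301.0 [1.55, 0.65]
307.0 [2.05, 0.95]
313.0 [2.5, 1.35]
319.0 [2.9, 1.75]
325.0 [3.25, 2.2]
331.0 [3.55, 2.7]
337.0 [3.8, 3.2]
343.0 [4.0, 3.75]
```

Call:
step_arm --series '[{"x": 0.5,"y": 0.15,"z": 0,"twist": 0,"jaw": 2.08},{"x": 1.05,"y": 0.4,"z": 0,"twist": 0,"jaw": 2.08},{"x": 1.55,"y": 0.65,"z": 0,"twist": 0,"jaw": 2.08},{"x": 2.05,"y": 0.95,"z": 0,"twist": 0,"jaw": 2.08},{"x": 2.5,"y": 1.35,"z": 0,"twist": 0,"jaw": 2.08},{"x": 2.9,"y": 1.75,"z": 0,"twist": 0,"jaw": 2.08},{"x": 3.25,"y": 2.2,"z": 0,"twist": 0,"jaw": 2.08},{"x": 3.55,"y": 2.7,"z": 0,"twist": 0,"jaw": 2.08},{"x": 3.8,"y": 3.2,"z": 0,"twist": 0,"jaw": 2.08},{"x": 3.95,"y": 3.6,"z": 0,"twist": 0,"jaw": 2.08}]'

```text
clock: 21.58
eef_pos: [0.6397, -0.0749, 0.1407]
tool_rot: [-0.443, 0.547, 0.449, 0.551]
ft_force: [-4.0, -0.8, 6.0]
grip_width: 0.0213
```

```bash
python3 g.py .5873 -.0575 344 1.5 3
```

```text
now [ 0.6397 -0.0749  0.1407] bearing -18.3 r 0.0552 F [-4.  -0.8  6. ] T [-0.52  1.02  0.01] w 0.0213 t 21.5833
344.0 [0.05, 0.2]
345.5 [0.1, 0.35]
347.0 [0.1, 0.5]
```

Call:
step_arm --series '[{"x": 0.05,"y": 0.2,"z": 0,"twist": 0,"jaw": 2.08},{"x": 0.05,"y": 0.4,"z": 0,"twist": 0,"jaw": 2.08},{"x": 0.1,"y": 0.6,"z": 0,"twist": 0,"jaw": 2.06},{"x": 0.1,"y": 0.6,"z": 0,"twist": 0,"jaw": 2.06},{"x": 0.1,"y": 0.6,"z": 0,"twist": 0,"jaw": 2.06},{"x": 0.1,"y": 0.6,"z": 0,"twist": 0,"jaw": 2.06}]'

```text
clock: 22.08
eef_pos: [0.6413, -0.0687, 0.1408]
tool_rot: [-0.444, 0.546, 0.448, 0.551]
ft_force: [-0.5, 0.3, 2.6]
grip_width: 0.0211
```

```bash
python3 g.py .5873 -.0575 347 1.5 1;python3 - <<'E'
from h import *
for n in("top","side"):
    p,d=bot.camera(n); np.savez(n+"5.npz",p=p,d=d)
    u,v=(356,260) if n=="side" else (365,200)
    c=p[v-75:v+75,u-100:u+100,::-1]; cv2.imwrite(f"pics/{n}5.png",cv2.resize(c,None,fx=4,fy=4))
E
python3 st.py
```

```text
now [ 0.6413 -0.0687  0.1408] bearing -11.7 r 0.0551 F [-0.5  0.3  2.6] T [-0.31  0.15  0.02] w 0.0211 t 22.0833
347.0 [-0.05, -0.1]
22.1833 [ 0.6413 -0.0687  0.1407] 78.2 [ 0.001  0.01  -1.   ] [-0.11  0.58  0.28  1.27  0.01  0.09] 0.02115126479958631 [ 0.16 -0.13  2.41] [-0.27  0.09  0.05]
```

View pics/side5.png

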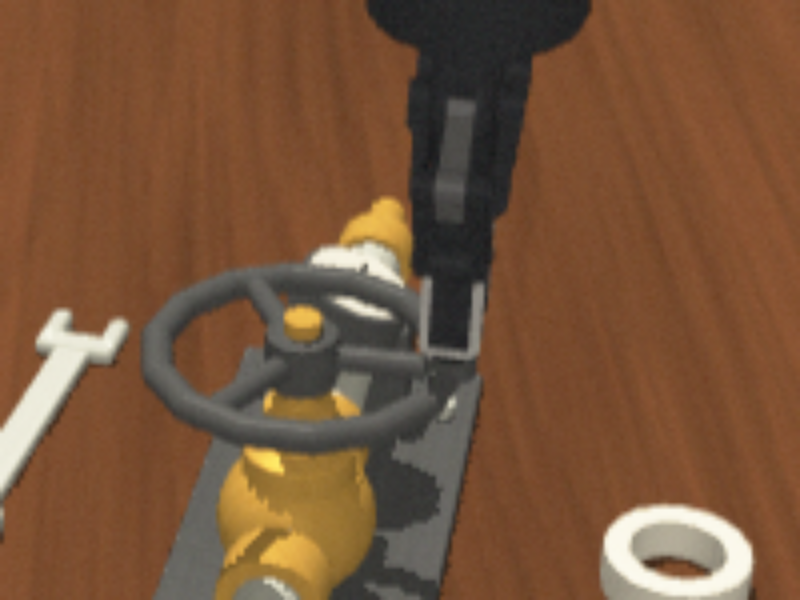

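View pics/top5.png

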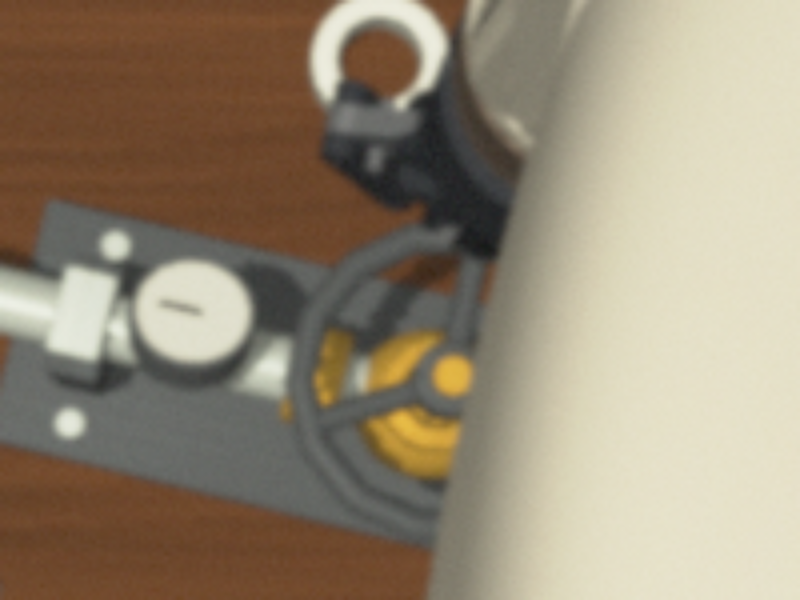

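The side crop shows the finger at (450,320) over the rim where a spoke meets the handle, and the tape and spanner have not moved. The top crop agrees, though the arm hides much of the wheel. I'm handing in.

```bash
python3 - <<'E'
from workcell import bot
print(bot.job_done())
E
python3 st.py
```

```text
the job is handed in; nothing more can be done
None
the job is handed in; nothing more can be done
```

I turned the valve clockwise by its handle until it met the stop, then backed it off two full turns anticlockwise. I handed in with the gripper still holding the handle. No verdict is reported, so these are my own last checks:

- **Stop:** the wheel stopped at bearing −13.3°, after about 419° of clockwise turning. My camera estimate of the closed position was −12.4°. Commanding about 3 mm more moved it only 0.1 mm, and the push rose to about 10 N.
- **Two turns open:** the final bearing was −11.7°, about 1.6° past two exact turns and well inside the 15° allowed. The arm was at rest, with less than 1 N sideways on it.
- **Grip:** the fingers were commanded to 20.6 mm and stood at 21.1 mm on the sleeve. I could not measure the squeeze directly. That the grip carried about 7 N around the circle without slipping suggests it is above the 2 N needed. The highest reading I saw at the wrist was about 11 N, though I only read it between moves.
- **Loose things:** in the side pictures taken while turning, none of the four had moved. The final crops cover only the tape and part of the spanner.
- **Time:** handed in at about 22 s of the 64 s allowed.

The top and side cameras disagreed by a few millimetres on where the axis was. I corrected this while turning, from the wrist forces and a circle fitted to the path (radius 55.06 mm, against 55 mm given). In the final top picture the arm hid much of the wheel, so the final angle rests on the arm's own position reading.

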